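Unlock a squeeze-and-turn canister cap and set it in the tray

TASK

Open the slanting canister: squeeze both orange tabs of its cap together and, keeping them squeezed, turn the cap anticlockwise to the end of its turn, then draw it straight off. Set the cap down gently, without dropping it, right way up (tabs on top) inside the white tray and let go of it. Leave everything else on the bench where it is.

Things in the scene. Friction and masses are not known exactly. Their poses are not given: they have to be found in the camera images.
- canister: aluminium canister (88 mm across, 130 mm long, blue band), fixed at a slant in a dark steel cradle fixed to the worktop. Origin: on the worktop, 150 mm plumb below the centre of the mouth's seat; z up. It leans 0.56 rad (32 deg) from vertical towards its own -x: the mouth faces (-0.531, 0, 0.847) in this frame. Cradle base: x -40 to +110 mm, y +-58 mm.
- mouth: the canister's mouth, fixed to it: grey shoulder disc 104 mm across, metal neck 50 mm across and 22 mm high. Origin: centre of the shoulder's face, 150 mm above the worktop. z: slanting axis, outward; x: line of the cap's two tabs while locked. Lugs on the neck hold the cap down; a yellow post beside each tab's foot blocks the turn while that tab is out. Grey stops end the turn.
- cap: black cap with two orange side tabs, 0.15 to 0.27 kg, loose, locked on the mouth at the start. Its frame then coincides with the mouth's; z towards the cap's top, x through both tabs. Both tabs pressed, it turns anticlockwise seen on its top (positive about z); it comes off along z after 0.72 rad, stop at about 0.97 rad; straight for the first 25 mm. Play on the neck 1.5 mm.
- cap_grip (a point): point on the cap's axis at its z = 58 mm, between the orange paddles, at the height to squeeze them. Outer faces of the paddles: x = +-30 mm (60 mm apart; 46 mm when pressed), 26 mm wide in y, from z = 36 to 74 mm. Below them an arm of each tab (14 mm wide) runs out at z = 31 to 36 mm to x = +-48 mm: keep fingertips above z = 37 mm. Block between the paddles 28 x 30 mm, up to z = 60 mm.
- cap_foot (a point): centre of the cap's lower edge, on its axis at z = 2 mm, 56 mm below cap_grip: the round skirt, 71 mm across, on which the cap stands when set down. The tabs' feet reach to 0.5 mm above it, 96 mm apart over all. Top plate of the cap 28 mm above this edge.
- tab_a (a joint): travel of the tab on the cap's +x side: 0 out (locked), 0.007 m fully pressed in towards the axis; the latch frees at about 0.0055. Sprung: 3 N to start, 9 N at full travel; springs out when let go.
- tab_b (a joint): the same for the tab on the cap's -x side.
- tray: shallow white square tray, 160 x 160 mm, 22 mm high, fixed on the worktop; walls and floor 4 mm thick. Origin: centre of its underside, z up, sides along x and y.
- stain_bottle: bystander: small brown glass bottle with black cap, 34 x 34 x 75 mm; origin: centre of its underside.
- xylene_bottle: bystander: small colourless bottle with black cap, 37 x 37 x 86 mm; origin: centre of its underside.
- petri_1: bystander: lidded petri dish with cream filling, 60 x 60 x 15 mm; origin: centre of its underside.
- petri_2: bystander: lidded petri dish with pink filling, 60 x 60 x 15 mm; origin: centre of its underside.
- marker_red: bystander: marker pen with red cap, 132 x 12 x 14 mm, lying; origin: centre of its underside.
- tape_roll: bystander: roll of cream masking tape lying flat, 100 mm across, 24 mm high; origin: centre of its underside.
- air_blower: bystander: blue rubber dust blower standing upright, 52 x 52 x 101 mm; origin: centre of its underside.
- lens_tissue: bystander: flat white and red booklet, 100 x 64 x 8 mm; origin: centre of its underside.

How it is judged:
On the way, in this order (a step that is already met when the one before it is completed fails the run):
1. both tabs are pressed in while the cap is still locked on the mouth (value of joint each of tab_a, tab_b above 0.0045 m and angle between the x axis of cap and the x axis of mouth, either way round below 0.3 rad and distance between cap and mouth below 0.006 m and angle between the z axis of cap and the z axis of mouth, either way round below 0.12 rad), for 0.05 s.
2. the cap is turned at least 0.72 rad while seated on the mouth (angle between the x axis of cap and the x axis of mouth, either way round above 0.72 rad and distance between cap and mouth below 0.006 m and angle between the z axis of cap and the z axis of mouth, either way round below 0.12 rad), for 0.1 s.
3. the cap is drawn off, more than 60 mm from its seat (distance between cap and mouth above 0.06 m), for 0.1 s.
At the end, for the whole second after the job is handed in: the cap stands upright (within 0.1 rad) on the floor of the tray, its whole skirt inside the walls (centre within 45 mm of the tray's centre along each side), both tabs sprung out (under 1.5 mm), at rest and let go (angle between cap's own z axis and vertical below 0.1 rad and z of cap in the frame of tray between -0.002 and 0.007 m and x of cap in the frame of tray between -0.045 and 0.045 m and y of cap in the frame of tray between -0.045 and 0.045 m and value of joint each of tab_a, tab_b below 0.0015 m and linear speed of cap below 0.02 m/s); the robot touches nothing.
It fails at once if the cap is dropped or thrown (faster than 0.7 m/s while no finger touches it) (linear speed of cap above 0.7 m/s and contact force between the fingers and cap below 0.1 N).
It fails at once if a bystander (bottle, dish, marker, tape roll, blower, booklet) is moved more than 30 mm (distance of any of stain_bottle, xylene_bottle, petri_1, petri_2, marker_red, tape_roll, air_blower, lens_tissue from where it was at the start of the episode above 0.03 m).
It also fails if it takes over 45 s, if anything falls off the work surface, if the arm or the gripper's body presses on something with over 40 N, if the wrist force passes 120 N, or if a joint passes its speed limit or range.

ROBOT

A 7-joint arm with a two-finger parallel gripper is mounted at the origin on a cart in front of the work surface, level with it; the furniture and walls round the work are solid. World frame = base frame: x ahead of the robot, y to its left, z up, the work surface at z = 0. Lengths are in m, angles in rad, forces in N, time in s.
With the tool pointing down it reaches from about 0.425 to 0.875 m from the base axis. Payload 8.4 kg.
Tool frame: the origin (TCP) lies on the centre line of the jaws, within the pads' length; the fingertips stand 11 mm ahead of it and the grasp point (between the pads) lies 8 mm behind it (bot.tcp_to_tips is the distance from the TCP to the fingertips, in m); z points along the fingers, x is the direction in which the jaws open and shut, and the axes are right-handed (so a half turn about z gives the same grasp; the last joint's range is limited). The gripper opens to 87 mm and grips with 3 to 60 N. Pads are 19 mm wide; open, the fingers measure 117 mm over their backs; the gripper's body (75 mm by 190 mm) begins 51 mm behind the grasp point.
Start: joints at [-1.355, 0.333, 0.04, 1.465, -0.013, 1.343, -0.059], TCP at [0.201, 0.618, 0.234] pointing down, gripper open.
Joint ranges: [-2.58, 2.58], [-0.38, 2.09], [-1.3, 1.39], [0.25, 2.4], [-1.5, 4.64], [0.08, 2.09], [-2.65, 2.65]. Speed limits (rad/s): [2.22, 2.22, 2.79, 2.79, 3.14, 3.14, 3.14].

INTERFACE

Orientations are given as [roll, pitch, yaw] about the fixed x, y, z axes, in that order (R = Rz(yaw) Ry(pitch) Rx(roll)).
In Python, from bench import bot gives the robot as it stands.
- The arm moves only by the tool send_rows, never from a script. Its argument "steps" is a list of rows, each a list of 3 entries, a list of its own where there are three numbers: the shift along the tool's x, y, z in cm, then the turn, a rotation vector about the tool's x, y, z in degrees, then the opening, from 0 (shut) to 1 (fully open). A call has exactly 8 rows; each row is the pose to reach, as a shift and turn from the pose commanded when the call began, along the tool's axes at that moment; what a row does not reach only later rows make up. A row lasts 1/12 s, in which the tool goes at most 41.7 mm and 7.16 degrees, less where a joint would pass 70% of its speed; a pose out of reach is approached as far as the arm can. A call with a gripper value outside its range is refused whole. The fingers move at their own pace and stop on an object; "squeeze" is the grip in N (left out, the last holds). Time passes only in rows, so rows that repeat a pose let the fingers close, or fill a call up. It gives the time, the measured TCP pose, the force and the opening at its end, in the units of the state.
- bot.get_obs(): the state, without advancing time (a new reading comes with each control period).
- bot.read_camera(name): name is "scene" or "top" or "wrist"; returns a dict with "image" (384x512x3 uint8, red, green, blue), "z_map" (384x512 float32, m along the optical axis (not along the pixel's ray), 0 where there is no reading), "fx", "fy", "cx", "cy" (pixels), "cam_to_world" (4x4, takes a point from camera to world coordinates). Camera axes: x right, y up, looking along -z (the intrinsics and any distortion apply to the point x, -y, -z); pixel columns grow to the right and rows downward; lengths in m; the calibration is good to about 2 mm. A picture is of the moment at which its call begins.
- bot.close_job(): hands the job in, once; it reports no verdict.
The state is a dict: "t": time; "joint_positions": joint angles; "qd": joint speeds; "joint_torque": joint torques, N m; "position": TCP position; "tcp_rot": TCP orientation; "contact_force": force on the tool from outside, world axes, zero at the start; "ft_torque": the same for the moment, N m; "opening": finger opening in m.
Only numpy, scipy, OpenCV 4.12 (cv2) and the standard library are available. Lean on these libraries where they do the work, as an engineer would, in place of code of your own. Each camera call takes 0.05 s, during which the arm holds its last target.

## Working session

There is one attempt and no reset: what is moved stays moved. The work goes in short steps, Python scripts to look and compute and a tool call to move; the robot and the scene stay as the last step left them, time stands still between calls to the robot, and variables do not carry over. Pictures are saved under pics/ and viewed, and the job is handed in when it is done.

Besides the shell and the picture viewer there is one more tool, called after "Call:" as a command line: name --argument value ..., lists and objects as JSON in quotes. send_rows: Moves the arm, as the interface text tells. Its arguments: {"type":"object","properties":{"steps":{"type":"array","items":{"type":"array"}},"squeeze":{"type":"number"}},"required":["steps"]}

```bash
ls; mkdir -p pics
python3 - <<'E'
from bench import bot
import cv2,numpy as np
print(bot.get_obs(), bot.tcp_to_tips)
for n in ["scene","top","wrist"]:
    c=bot.read_camera(n)
    np.savez(f"pics/{n}0.npz",**{k:np.array(v) for k,v in c.items()})
    cv2.imwrite(f"pics/{n}0.png",c["image"][:,:,::-1])
    print(n,c["fx"],c["fy"],c["cx"],c["cy"],np.round(c["cam_to_world"],3).tolist(),[k for k in c])
E
```

```text
pics
{'t': 0.0, 'joint_positions': array([-1.355194  ,  0.33391455,  0.03986275,  1.4662752 , -0.01339067,
        1.34327317, -0.05847365]), 'qd': array([ 1.86441067e-03, -3.64187415e-05, -1.55958781e-04,  1.89897685e-04,
       -1.70754923e-03, -3.46265326e-04,  6.27319631e-04]), 'joint_torque': array([ 4.63958804e-04, -6.56376028e+01,  1.33550394e+00, -4.03789365e+01,
       -5.96772577e-02,  4.46859899e-02,  1.92181010e-04]), 'position': array([0.20114404, 0.61762657, 0.23265482]), 'tcp_rot': array([3.14147793e+00, 1.60039996e-03, 1.25601554e+00]), 'contact_force': array([-1.0338897 , -0.16887712, -0.40386608]), 'ft_torque': array([ 0.00262835, -0.00483334, -0.02390643]), 'opening': 0.08714847116366324} 0.011
scene 480.2496401785437 480.2496401785437 262.89297508744517 187.62290099401787 [[0.798, 0.383, -0.465, -0.134], [-0.603, 0.515, -0.609, -0.862], [0.006, 0.767, 0.642, 1.054], [0.0, 0.0, 0.0, 1.0]] ['image', 'z_map', 'fx', 'fy', 'cx', 'cy', 'cam_to_world']
top 468.3871202467834 468.3871202467834 248.1057267809091 189.70528735668952 [[-0.021, 0.99, -0.142, 0.365], [-1.0, -0.02, 0.012, 0.027], [0.009, 0.142, 0.99, 1.462], [0.0, 0.0, 0.0, 1.0]] ['image', 'z_map', 'fx', 'fy', 'cx', 'cy', 'cam_to_world']
wrist 297.8477882858661 297.8477882858661 255.99646746793206 190.38297590477274 [[0.311, -0.914, -0.263, 0.128], [0.951, 0.298, 0.088, 0.642], [-0.002, -0.277, 0.961, 0.384], [0.0, 0.0, 0.0, 1.0]] ['image', 'z_map', 'fx', 'fy', 'cx', 'cy', 'cam_to_world']
```

View pics/scene0.png

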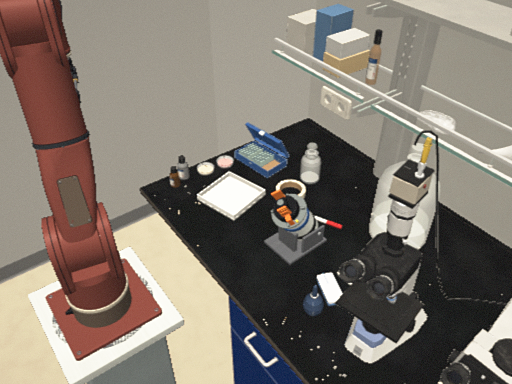

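View pics/top0.png

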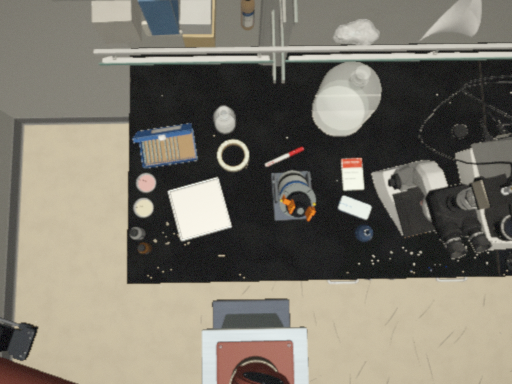

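View pics/wrist0.png

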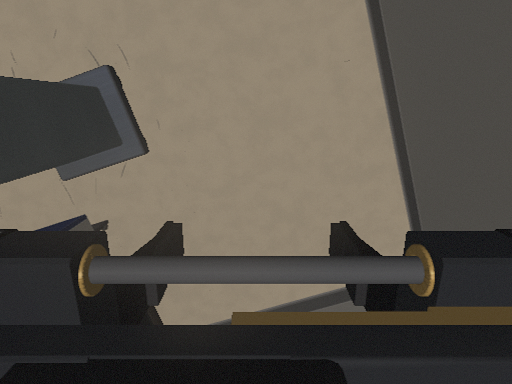

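The scene view shows the slanted canister at about (290,215), with orange tabs and the tray at (232,195). In the top view the canister is at (294,195) leaning towards the robot, and the tray is at (200,208).

```bash
cat > h.py <<'E'
import numpy as np,cv2
def load(n): 
    d=np.load(f"pics/{n}.npz"); return {k:d[k] for k in d}
def cloud(c):
    z=c["z_map"]; h,w=z.shape
    u,v=np.meshgrid(np.arange(w),np.arange(h))
    x=(u-c["cx"])/c["fx"]*z; y=(v-c["cy"])/c["fy"]*z
    P=np.stack([x,-y,-z,np.ones_like(z)],-1)
    return (P@c["cam_to_world"].T)[...,:3]
def crop(n,r,s,out):
    c=load(n); u0,v0,u1,v1=r
    cv2.imwrite(out,cv2.resize(c["image"][v0:v1,u0:u1,::-1],None,fx=s,fy=s,interpolation=cv2.INTER_CUBIC))
E
python3 - <<'E'
from h import *
crop("top0",(220,140,390,250),4.5,"pics/c1.png")
crop("scene0",(250,170,360,270),7,"pics/c2.png")
for n in ["top0","scene0"]:
    c=load(n);P=cloud(c);im=c["image"].astype(int)
    ok=c["z_map"]>0
    # orange
    m=ok&(im[...,0]>150)&(im[...,1]<140)&(im[...,1]>50)&(im[...,2]<60)
    m&=(P[...,2]>0.1)&(P[...,2]<0.3)
    print(n,m.sum());Q=P[m]
    print(np.round(np.c_[np.argwhere(m),Q*1000][::max(1,len(Q)//40)]).astype(int).tolist())
    # yellow/white tray
    w=ok&(im.min(-1)>170)&(P[...,2]<0.04)&(P[...,2]>-0.02)
    nl,lab,st,ce=cv2.connectedComponentsWithStats(w.astype(np.uint8))
    for i in range(1,nl):
        if st[i,4]>150:
            q=P[lab==i]; print(st[i],np.round(q.min(0),3),np.round(q.max(0),3),np.round(np.median(q,0),3))
            hull=cv2.minAreaRect((q[:,:2]*1000).astype(np.float32));print(hull)
E
```

```text
top0 133
[[196, 284, 529, -87, 181], [198, 285, 522, -88, 192], [199, 286, 519, -91, 191], [200, 284, 516, -85, 194], [200, 288, 516, -96, 194], [201, 284, 514, -86, 187], [201, 290, 514, -103, 185], [202, 283, 512, -83, 187], [202, 291, 510, -104, 197], [203, 286, 509, -91, 184], [203, 290, 508, -102, 192], [203, 293, 505, -107, 216], [204, 289, 506, -99, 187], [204, 292, 503, -105, 214], [205, 287, 504, -95, 177], [205, 290, 502, -101, 195], [205, 293, 499, -106, 225], [206, 290, 499, -101, 200], [206, 293, 496, -106, 226], [207, 290, 496, -100, 203], [207, 294, 494, -109, 224], [208, 291, 492, -102, 213], [208, 294, 495, -113, 183], [209, 289, 490, -97, 205], [209, 292, 489, -104, 217], [209, 311, 491, -159, 189], [210, 289, 488, -97, 205], [210, 292, 486, -104, 216], [210, 312, 489, -164, 173], [211, 289, 485, -97, 207], [211, 292, 484, -104, 215], [211, 312, 484, -159, 204], [211, 315, 487, -173, 168], [212, 291, 481, -101, 212], [212, 312, 480, -157, 215], [213, 290, 479, -99, 211], [213, 311, 478, -156, 208], [214, 310, 476, -153, 207], [214, 313, 479, -167, 166], [215, 311, 4
[... 2671 characters left out ...]
6 0.169 0.006]
((523.6826171875, 167.7239227294922), (189.89036560058594, 167.15011596679688), 15.47269058227539)
[  28  247  155  137 4283] [-0.15  -0.161 -0.009] [0.15  0.162 0.015] [-0.057 -0.101  0.001]
((-0.2781524658203125, 0.457366943359375), (299.85113525390625, 322.72821044921875), 0.08164088428020477)
[317 273  25  31 469] [ 0.472 -0.361 -0.005] [ 0.557 -0.269  0.024] [ 0.51  -0.318  0.017]
((515.2190551757812, -317.97430419921875), (102.12931060791016, 55.982975006103516), 67.09022521972656)
[345 309  82  54 793] [ 0.42  -0.546 -0.002] [ 0.652 -0.465  0.04 ] [ 0.472 -0.531  0.019]
((530.0161743164062, -525.0166625976562), (66.80654907226562, 236.96075439453125), 75.83065795898438)
```

View pics/c1.png

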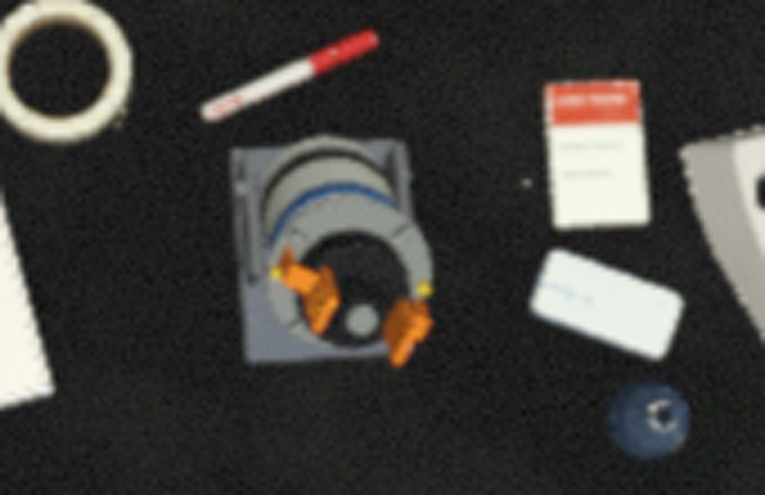

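View pics/c2.png

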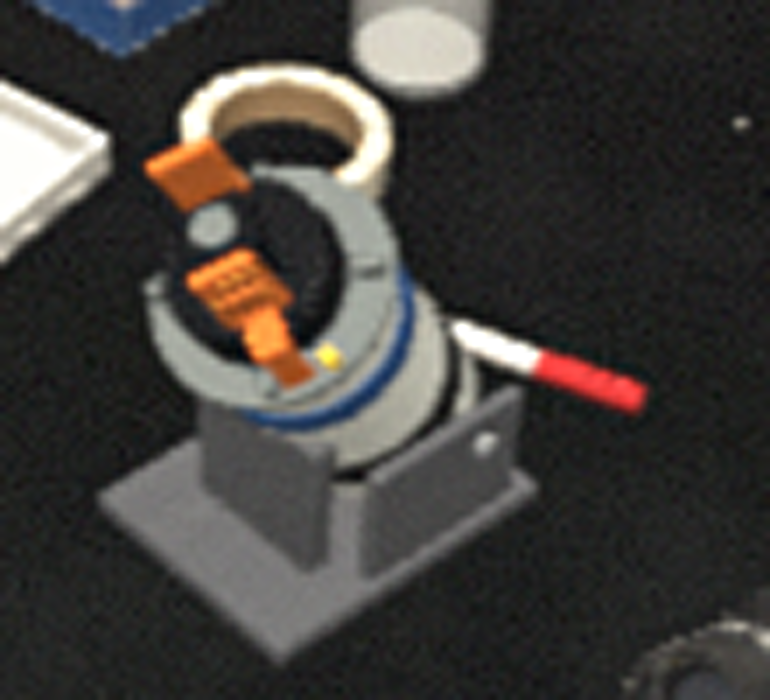

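Run:
```python
from h import *
from bench import bot
print([a for a in dir(bot) if not a.startswith('_')])
from scipy.optimize import least_squares
for n,(u0,v0,u1,v1) in {"top0":(270,165,320,225),"scene0":(262,185,330,262)}.items():
    c=load(n);P=cloud(c);im=c["image"].astype(int);ok=c["z_map"]>0
    s=np.zeros(ok.shape,bool);s[v0:v1,u0:u1]=1;s&=ok
    # base plate: z between 0 and 0.03
    z=P[...,2]
    b=s&(z<0.035)&(im.sum(-1)>150)
    if b.sum()>10:
        print(n,"base z",np.median(z[b]),b.sum(),cv2.minAreaRect((P[b][:,:2]*1000).astype(np.float32)))
    # shoulder disc: RANSAC-ish: plane, grey pixels
    g=s&(z>0.08)&(z<0.21)&(im.max(-1)-im.min(-1)<30)&(im.min(-1)>75)
    Q=P[g]
    def res(p,Q=Q):
        a=p[0];nn=np.array([-0.531*np.cos(a),-0.531*np.sin(a),0.847]);return Q@nn-p[1]
    r=least_squares(res,[0.05,0],loss="cauchy",f_scale=0.003)
    print("shoulder",r.x,len(Q),(abs(r.fun)<.005).sum(),np.median(abs(res(r.x))))
    a=r.x[0];nz=np.array([-0.531*np.cos(a),-0.531*np.sin(a),0.847]);nx=np.cross([-np.sin(a),np.cos(a),0],nz);ny=np.array([-np.sin(a),np.cos(a),0])
    inl=Q[abs(res(r.x))<.006]
    uv=np.c_[inl@nx,inl@ny]
    print("disc rect",uv.min(0),uv.max(0),cv2.minEnclosingCircle((uv*1000).astype(np.float32)))
```

```text
['IKError', 'close_job', 'get_obs', 'read_camera', 'tcp_to_tips']
top0 base z 0.010210436459549221 452 ((562.9752197265625, -133.75628662109375), (184.79554748535156, 139.6760711669922), 1.4592212438583374)
shoulder [ 0.0424996  -0.14553286] 626 305 0.005640498781361469
disc rect [ 0.46671819 -0.19970315] [ 0.56635458 -0.09652037] ((515.2133178710938, -147.62969970703125), 52.3151741027832)
scene0 base z 0.012038878571397293 1198 ((615.9544677734375, -54.7430419921875), (362.1932373046875, 209.72962951660156), 54.63954162597656)
shoulder [ 0.06272863 -0.14275845] 630 318 0.004920116324790086
disc rect [ 0.45935654 -0.20919028] [ 0.56212999 -0.11811548] ((510.33648681640625, -157.8803253173828), 52.81216812133789)
```

```bash
cat >> h.py <<'E'
def mouthR(a,phi):
    from scipy.spatial.transform import Rotation as R
    # canister yaw a, lean .56 towards -x, then phi about axis
    return (R.from_euler('z',a)*R.from_euler('y',-0.56)*R.from_euler('z',phi)).as_matrix()
E
python3 - <<'E'
from h import *
R0=mouthR(0.05,0); o=np.array([.519,-.126,.15]); print(R0)
for n in ["top0","scene0"]:
    c=load(n);P=cloud(c);im=c["image"].astype(int);ok=c["z_map"]>0
    m=ok&(im[...,0]>140)&(im[...,1]<140)&(im[...,1]>40)&(im[...,2]<70)&(P[...,2]>0.1)&(P[...,2]<.3)&(abs(P[...,0]-.5)<.1)&(abs(P[...,1]+.13)<.1)
    q=(P[m]-o)@R0
    hi=q[q[:,2]>.04]
    print(n,len(hi))
    # cluster
    _,l,ce=cv2.kmeans(hi[:,:2].astype(np.float32),2,None,(3,50,1e-6),5,cv2.KMEANS_PP_CENTERS)
    for k in (0,1):
        h=hi[l[:,0]==k]; print(np.round(h.mean(0)*1000),np.round(h.min(0)*1000),np.round(h.max(0)*1000),len(h))
    print(np.degrees(np.arctan2(*(ce[1]-ce[0])[::-1])))
    lo=q[(q[:,2]<.036)&(q[:,2]>0)];print(np.round(lo*1000).astype(int).tolist())
E
```

```text
[[ 8.46196263e-01 -4.99791693e-02 -5.30522353e-01]
 [ 4.23451066e-02  9.98750260e-01 -2.65482449e-02]
 [ 5.31186198e-01  1.73472348e-18  8.47255111e-01]]
top0 98
[13. 25. 62.] [-2. 14. 40.] [24. 33. 78.] 56
[-11. -25.  66.] [-25. -32.  42.] [  0. -17.  77.] 42
-116.028244
[[23, 40, 11], [27, 39, 20], [28, 40, 30], [25, 40, 30], [26, 37, 33], [12, 46, 8], [18, 44, 19], [19, 42, 22], [24, 40, 33], [24, 38, 34], [24, 35, 34], [23, 32, 33], [14, 44, 19], [20, 43, 32], [20, 35, 33], [18, 43, 33], [18, 40, 33], [18, 27, 36], [16, 24, 31], [15, 43, 34], [14, 27, 35], [12, 38, 34], [11, 35, 33], [4, 34, 25], [-7, -48, 14], [3, 32, 30], [6, 30, 36], [-16, -40, 14], [-15, -42, 17], [-21, -41, 11], [-18, -42, 17], [-8, 30, 32], [-11, -36, 36], [-18, -41, 24], [-16, -43, 27], [-16, -42, 33], [-19, -42, 33], [-20, -45, 33], [-18, 27, 31], [-21, -42, 36], [-24, -39, 36]]
scene0 130
[-14. -24.  60.] [-27. -32.  40.] [-3. -6. 79.] 65
[10. 23. 59.] [-1. 17. 41.] [22. 31. 79.] 65
63.147976
[[-1, -13, 29], [-1, -17, 28], [-2, -25, 34], [-8, -28, 35], [-10, -26, 29], [-13, -32, 35], [-25, -20, 35], [-23, -22, 36], [-12, -32, 28], [-14, -32, 24], [-17, -39, 34], [-14, -31, 15], [-27, -22, 22], [-17, -40, 28], [-23, -41, 34], [-21, -41, 29], [-19, -42, 27], [-17, -40, 20], [-30, -36, 33], [-28, -37, 31], [-26, -37, 28], [-25, -40, 29], [-23, -38, 22], [-21, -43, 25], [-19, -45, 25], [-28, -39, 27], [-27, -41, 27], [-25, -40, 22], [-23, -40, 17], [-21, -42, 17], [-19, -41, 11], [-28, -38, 19], [-26, -39, 17], [-25, -41, 15], [-23, -42, 13], [-21, -46, 16], [-19, -42, 6], [-28, -39, 13], [-27, -41, 12], [-24, -40, 6]]
```

Call:
send_rows --steps '[[[-1.4,3.7,-0.6],[0,0,7],1],[[-2.8,7.4,-1.2],[0,0,14],1],[[-4.2,11.1,-1.8],[0,0,21],1],[[-5.6,14.8,-2.4],[0,0,28],1],[[-7,18.5,-3],[0,0,35],1],[[-8.4,22.2,-3.6],[0,0,42],1],[[-9.8,25.9,-4.2],[0,0,49],1],[[-11,29.6,-4.8],[0,0,56],1]]'

```text
t: 0.82
position: [0.4498, 0.42, 0.2819]
tcp_rot: [-3.142, 0.0, 0.272]
contact_force: [0.3, 0.1, -0.9]
opening: 0.0873
```

```bash
cat >> h.py <<'E'
from scipy.spatial.transform import Rotation as Rot
def toolR(o): return Rot.from_euler('xyz',o["tcp_rot"]).as_matrix()
def rel(o,p,Rt):
    Rc=toolR(o); return (Rc.T@(np.array(p)-o["position"]))*100, Rot.from_matrix(Rc.T@Rt).as_rotvec(degrees=True)
def target(a,phi,o,h,flip=0):
    M=mouthR(a,phi); x=M[:,0]*(-1 if flip else 1); z=-M[:,2]
    Rt=np.c_[x,np.cross(z,x),z]; return np.array(o)+M[:,2]*h, Rt
E
python3 - <<'E'
from h import *
from bench import bot
o=bot.get_obs(); print(o["t"],o["position"],o["tcp_rot"],o["joint_positions"])
for f in (0,1):
    p,Rt=target(.05,1.1,[.519,-.126,.15],.13,f); print(p,Rt,rel(o,p,Rt), Rot.from_matrix(Rt).as_euler('xyz'))
E
```

```text
0.8167 [0.44983786 0.41998287 0.28189614] [-3.14156277e+00  1.35171161e-04  2.72407676e-01] [-1.089656    0.24578132  0.32714429  1.49497714 -0.07933291  1.41398095
 -0.48685384]
[ 0.45003209 -0.12945127  0.26014316] [[ 0.33928954  0.77680669  0.53052235]
 [ 0.90930116 -0.41529097  0.02654824]
 [ 0.240944    0.47339705 -0.84725511]] (array([-14.76358516,  52.92271634,   2.17571156]), array([-20.3403125 ,  26.14322447, -48.92655616])) [ 2.63206249 -0.24333839  1.21366419]
[ 0.45003209 -0.12945127  0.26014316] [[-0.33928954 -0.77680669  0.53052235]
 [-0.90930116  0.41529097  0.02654824]
 [-0.240944   -0.47339705 -0.84725511]] (array([-14.76358516,  52.92271634,   2.17571156]), array([ 31.50070108,  24.50861043, 125.61611509])) [-2.63206249  0.24333839 -1.92792847]
```

Call:
send_rows --steps '[[[-0.4,3.8,-0.25],[1.6,1.3,6.6],1],[[-0.8,7.6,-0.5],[3.3,2.6,13.2],1],[[-1.2,11.4,-0.75],[4.9,3.9,19.8],1],[[-1.7,15.2,-1],[6.6,5.2,26.4],1],[[-2.1,19,-1.25],[8.2,6.4,33],1],[[-2.5,22.8,-1.5],[9.9,7.7,39.6],1],[[-2.9,26.6,-1.75],[11.5,9,46.2],1],[[-3.3,30.2,-2],[13.2,10.3,52.8],1]]'

```text
t: 1.48
position: [0.5, 0.1199, 0.3017]
tcp_rot: [-2.863, -0.054, -0.664]
contact_force: [0.5, -0.3, 1.0]
opening: 0.087
```

Run:
```python
from h import *
from bench import bot
o=bot.get_obs(); print(o["t"],o["position"],o["tcp_rot"],o["joint_positions"])
p,Rt=target(.05,1.1,[.519,-.126,.15],.16,1); print(p,rel(o,p,Rt))
```

```text
1.4833 [0.49997491 0.11990112 0.30165476] [-2.86270173 -0.05413868 -0.66351101] [-8.51606093e-01 -2.17138548e-01  5.35563278e-01  1.90333906e+00
 -1.50860588e-03  1.16409141e+00 -9.67396732e-01]
[ 0.43411642 -0.13024772  0.28556082] (array([10.11571641, 23.44014201, -4.46542207]), array([18.18982147, 14.27645469, 72.77034124]))
```

Call:
send_rows --steps '[[[1.3,2.9,-0.6],[1.7,1.3,6.6],1],[[2.5,5.9,-1.1],[3.3,2.6,13.2],1],[[3.8,8.8,-1.7],[5,3.9,19.9],1],[[5.1,11.7,-2.2],[6.6,5.2,26.5],1],[[6.3,14.6,-2.8],[8.3,6.5,33.1],1],[[7.6,17.6,-3.4],[9.9,7.8,39.7],1],[[8.9,20.5,-3.9],[11.6,9.1,46.3],1],[[10.1,23.4,-4.5],[13.2,10.4,53],1]]'

```text
t: 2.15
position: [0.4501, -0.0733, 0.2901]
tcp_rot: [-2.697, 0.063, -1.316]
contact_force: [0.7, -0.3, 0.7]
opening: 0.0872
```

Run:
```python
from h import *
from bench import bot
o=bot.get_obs(); print(o["t"],o["position"],o["tcp_rot"],o["joint_positions"])
p,Rt=target(.05,1.1,[.519,-.126,.15],.15,1); print(p,rel(o,p,Rt))
```

```text
2.15 [ 0.45010442 -0.07331644  0.29013253] [-2.69664122  0.0627948  -1.31648036] [ 0.0144246  -0.3774639   0.19490266  2.10840679 -0.20292989  1.03593907
 -1.05004981]
[ 0.43942165 -0.12998224  0.27708827] (array([ 5.28713448,  2.63951832, -0.17894895]), array([ 8.92544011,  7.02938305, 35.42214291]))
```

Run:
```python
from h import *
from bench import bot
o=bot.get_obs()
for h in (.11,.12,.13):
    p,Rt=target(.05,1.1,[.519,-.126,.15],h,1); print(p,rel(o,p,Rt))
```

```text
[ 0.46064254 -0.12892031  0.24319806] (array([5.93006303, 2.20571099, 3.74513745]), array([ 8.92544011,  7.02938305, 35.42214291]))
[ 0.45533732 -0.12918579  0.25167061] (array([5.76933089, 2.31416282, 2.76411585]), array([ 8.92544011,  7.02938305, 35.42214291]))
[ 0.45003209 -0.12945127  0.26014316] (array([5.60859876, 2.42261465, 1.78309425]), array([ 8.92544011,  7.02938305, 35.42214291]))
```

Call:
send_rows --steps '[[[0.9,0.4,0.3],[1.5,1.2,6],1],[[1.9,0.8,0.6],[3,2.4,12],1],[[2.8,1.2,0.9],[4.5,3.6,18],1],[[3.7,1.6,1.2],[6,4.8,24],1],[[4.7,2,1.5],[7.5,6,30],1],[[5.6,2.4,1.8],[8.9,7,35.4],1],[[5.6,2.4,1.8],[8.9,7,35.4],1],[[5.6,2.4,1.8],[8.9,7,35.4],1]]'

```text
t: 2.82
position: [0.4572, -0.1329, 0.2572]
tcp_rot: [-2.64, 0.244, -1.927]
contact_force: [0.0, -0.2, 0.1]
opening: 0.087
```

```bash
cat > snap.py <<'E'
import sys
from h import *
from bench import bot
o=bot.get_obs(); print(o["t"],o["position"],o["tcp_rot"],np.round(o["joint_positions"],3),o["contact_force"],o["ft_torque"],o["opening"])
for n in sys.argv[2:]:
    c=bot.read_camera(n); k=n+sys.argv[1]
    np.savez(f"pics/{k}.npz",**{a:np.array(v) for a,v in c.items()},pos=o["position"],rot=o["tcp_rot"])
    cv2.imwrite(f"pics/{k}.png",c["image"][:,:,::-1])
E
python3 snap.py 1 wrist scene top
```

```text
2.8167 [ 0.45721809 -0.13294794  0.25717693] [-2.63969984  0.24409927 -1.92726838] [ 0.616 -0.381 -0.204  2.221 -0.43   0.831 -1.366] [ 0.04008294 -0.16510981  0.12848002] [-0.04097935  0.81399826  0.02817898] 0.086987217297006
```

View pics/wrist1.png

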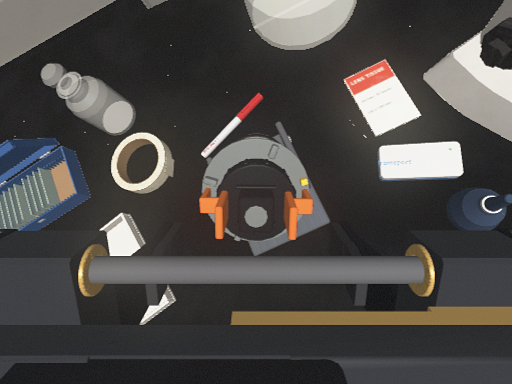

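View pics/scene1.png

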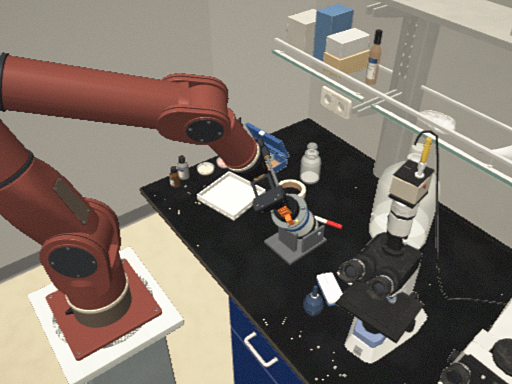

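Wrist view: the cap lies centred between the fingers, with orange feet at about (206,202) and (305,202), paddles at (221,215) and (293,215), and a yellow post at (305,182). I'll refine the pose now from the close-up depth.

Run:
```python
from h import *
from scipy.optimize import least_squares
crop("wrist1",(190,120,340,260),5,"pics/c3.png")
c=load("wrist1");P=cloud(c);im=c["image"].astype(int);ok=c["z_map"]>0
o0=np.array([.519,-.126,.15])
s=np.zeros(ok.shape,bool);s[125:250,190:330]=1;s&=ok
d=np.linalg.norm(P-o0,axis=-1)<.12
g=s&d&(im.max(-1)-im.min(-1)<25)&(im.min(-1)>70)
Q=P[g]
# free plane
def res(p): 
    n=np.array([-np.sin(p[1])*np.cos(p[0]),-np.sin(p[1])*np.sin(p[0]),np.cos(p[1])]);return Q@n-p[2]
r=least_squares(res,[.05,.56,-.145],loss="cauchy",f_scale=.001)
print("plane",r.x,len(Q),(abs(r.fun)<.01).sum(), (abs(res(r.x))<.003).sum())
a=r.x[0]
R0=mouthR(.05,0)
q=(P-o0)@R0
gi=g&(abs(q[...,2])<.006)
uv=q[gi][:,:2]*1000
print(cv2.minEnclosingCircle(uv.astype(np.float32)),np.median(q[gi][:,2]))
m=ok&d&(im[...,0]>110)&(im[...,1]<.65*im[...,0])&(im[...,2]<.35*im[...,0])
hi=q[m]
print(len(hi))
for k in (1,-1):
    ph=1.1;e=np.array([np.cos(ph),np.sin(ph)]);f=np.array([-e[1],e[0]])
    t=hi[(hi[:,:2]@e)*k>0]; 
    up=t[(t[:,2]>.045)]; print("up",k,len(up),np.round(np.percentile(up[:,:2]@e*1000,[0,5,50,95,100]),1),np.round(np.percentile(up[:,:2]@f*1000,[0,5,50,95,100]),1),np.round(np.percentile(up[:,2]*1000,[50,95,100]),1))
    lo=t[(t[:,2]<.04)&(t[:,2]>.027)]; print("lo",k,len(lo),np.round(np.percentile(lo[:,:2]@e*1000,[0,5,50,95,100]),1),np.round(np.percentile(lo[:,:2]@f*1000,[0,5,50,95,100]),1),np.round(np.median(lo[:,2])*1000,1))
```

```text
plane [ 0.04719663  0.55874345 -0.14396617] 3442 2669 2475
((-0.9863392114639282, 0.9139763116836548), 51.86074447631836) 0.0004678434693828743
1501
up 1 407 [23.4 23.6 25.6 28.8 30.2] [-10.9 -10.4  -1.3  12.7  14.5] [73.3 75.  75.9]
lo 1 279 [23.7 25.8 40.3 46.5 47.4] [-10.6  -4.9   0.2   7.8  13.5] 36.2
up -1 414 [-30.3 -29.6 -26.5 -24.3 -24.1] [-10.2  -9.8  -0.9  12.4  15.4] [73.5 75.1 76.4]
lo -1 280 [-48.  -47.1 -41.  -32.3 -25.2] [-10.   -4.    1.    8.4   9.4] 36.4
```

View pics/c3.png

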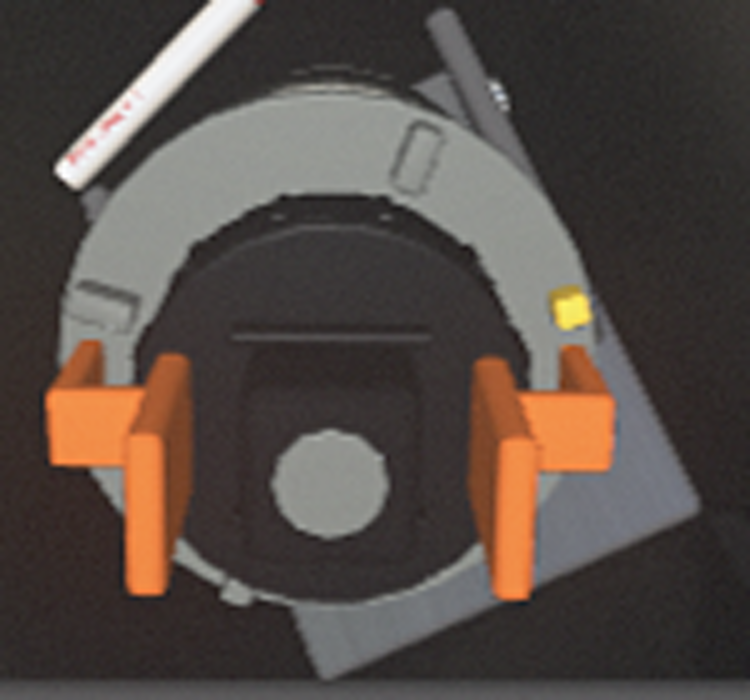

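```bash
cat > go.py <<'E'
import sys
from h import *
from bench import bot
o=bot.get_obs(); print(o["t"],np.round(o["position"],4),np.round(o["tcp_rot"],3),np.round(o["joint_positions"],3))
O=[.5177,-.1254,.15]; A=.049; PHI=1.095
for h in map(float,sys.argv[2:]):
    p,Rt=target(A,PHI+float(sys.argv[1]),O,h,1); print(h,np.round(p,4),*[np.round(x,2) for x in rel(o,p,Rt)])
E
python3 go.py 0 .085 .052
```

```text
2.9667 [ 0.4579 -0.132   0.2582] [-2.638  0.243 -1.922] [ 0.613 -0.381 -0.203  2.219 -0.431  0.832 -1.363]
0.085 [ 0.4726 -0.1276  0.222 ] [-0.01  0.73  3.86] [0.45 0.19 0.62]
0.052 [ 0.4901 -0.1268  0.1941] [-0.    0.7   7.16] [0.45 0.19 0.62]
```

Call:
send_rows --steps '[[[0,0.2,0.8],[0.2,0.1,0.3],1],[[0,0.4,1.6],[0.4,0.2,0.6],1],[[0,0.7,2.4],[0.4,0.2,0.6],1],[[0,0.7,3.2],[0.4,0.2,0.6],1],[[0,0.7,3.8],[0.4,0.2,0.6],1],[[0,0.7,3.8],[0.4,0.2,0.6],1],[[0,0.7,3.8],[0.4,0.2,0.6],1],[[0,0.7,3.8],[0.4,0.2,0.6],1]]'

```text
t: 3.63
position: [0.4726, -0.1283, 0.2226]
tcp_rot: [-2.634, 0.246, -1.935]
contact_force: [0.0, -0.0, -0.8]
opening: 0.0868
```

```bash
python3 go.py 0 .085 .052; python3 snap.py 2 wrist
```

```text
3.6333 [ 0.4726 -0.1283  0.2226] [-2.634  0.246 -1.935] [ 0.603 -0.328 -0.234  2.26  -0.442  0.723 -1.375]
0.085 [ 0.4726 -0.1276  0.222 ] [-0.05  0.06  0.06] [ 0.03 -0.03 -0.08]
0.052 [ 0.4901 -0.1268  0.1941] [-0.05  0.05  3.36] [ 0.03 -0.03 -0.08]
3.6333 [ 0.47257051 -0.12827296  0.22264622] [-2.63405429  0.24596825 -1.93505546] [ 0.603 -0.328 -0.234  2.26  -0.442  0.723 -1.375] [ 0.0097564  -0.04713219 -0.838062  ] [-0.04560181  0.80504392  0.0547805 ] 0.08677387389049285
```

View pics/wrist2.png

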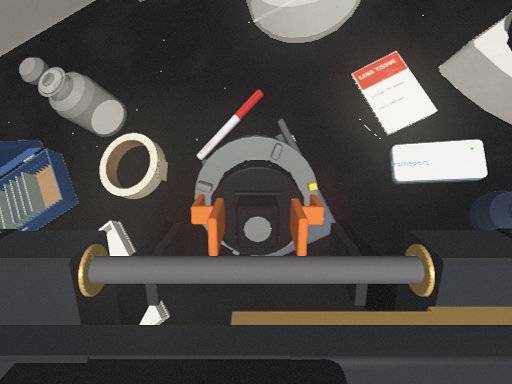

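The cap is centred (paddles at u about 215 and 301) with clear room each side, so I'll descend and then close.

Call:
send_rows --steps '[[[0,0,0.7],[0,0,0],1],[[0,0,1.4],[0,0,0],1],[[0,0,2.1],[0,0,0],1],[[0,0,2.8],[0,0,0],1],[[-0.05,0.05,3.3],[0,0,0],1],[[-0.05,0.05,3.3],[0,0,0],1],[[-0.05,0.05,3.3],[0,0,0],1],[[-0.05,0.05,3.3],[0,0,0],1]]' --squeeze 40

```text
t: 4.35
position: [0.4897, -0.1267, 0.1944]
tcp_rot: [-2.634, 0.246, -1.935]
contact_force: [0.4, -0.0, -0.8]
opening: 0.087
```

```bash
python3 go.py 0 .052; python3 snap.py 3 wrist
```

```text
4.35 [ 0.4897 -0.1267  0.1944] [-2.634  0.246 -1.935] [ 0.591 -0.26  -0.256  2.274 -0.448  0.636 -1.376]
0.052 [ 0.4901 -0.1268  0.1941] [-0.   -0.02  0.05] [ 0.04 -0.04 -0.09]
4.35 [ 0.48968516 -0.12672307  0.19436209] [-2.63429676  0.24594168 -1.93523151] [ 0.591 -0.26  -0.256  2.274 -0.448  0.636 -1.376] [ 0.37232119 -0.04711649 -0.81656549] [ 0.00182073  0.7659886  -0.01214998] 0.08699524222713499
```

View pics/wrist3.png

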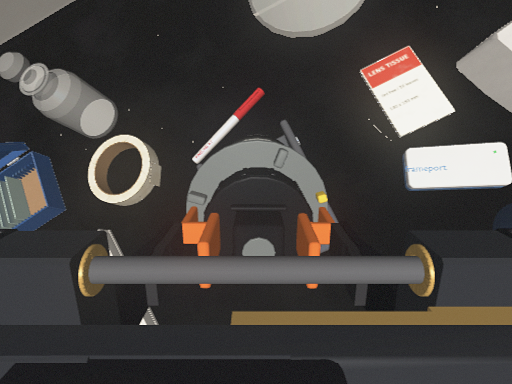

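Call:
send_rows --steps '[[[0,0,0],[0,0,0],0.7],[[0,0,0],[0,0,0],0.6],[[0,0,0],[0,0,0],0.4],[[0,0,0],[0,0,0],0.4],[[0,0,0],[0,0,0],0.4],[[0,0,0],[0,0,0],0.4],[[0,0,0],[0,0,0],0.4],[[0,0,0],[0,0,0],0.4]]' --squeeze 40

```text
t: 5.07
position: [0.4896, -0.1272, 0.1948]
tcp_rot: [-2.634, 0.246, -1.936]
contact_force: [-13.7, 0.4, 11.1]
opening: 0.044
```

```bash
python3 go.py 0 .052; python3 snap.py 4 wrist;python3 -c "
from h import *
crop('wrist4',(170,120,350,310),4,'pics/c4.png')"
```

```text
5.0667 [ 0.4896 -0.1272  0.1948] [-2.634  0.246 -1.936] [ 0.591 -0.26  -0.256  2.273 -0.447  0.637 -1.376]
0.052 [ 0.4901 -0.1268  0.1941] [-0.04  0.01  0.09] [ 0.01 -0.07 -0.1 ]
5.0667 [ 0.48955494 -0.12715484  0.1947579 ] [-2.63385805  0.24562301 -1.9355703 ] [ 0.591 -0.26  -0.256  2.273 -0.447  0.637 -1.376] [-13.72681349   0.43814443  11.06506722] [-0.02780818  2.14967402  0.18699819] 0.0440495299051798
```

View pics/c4.png

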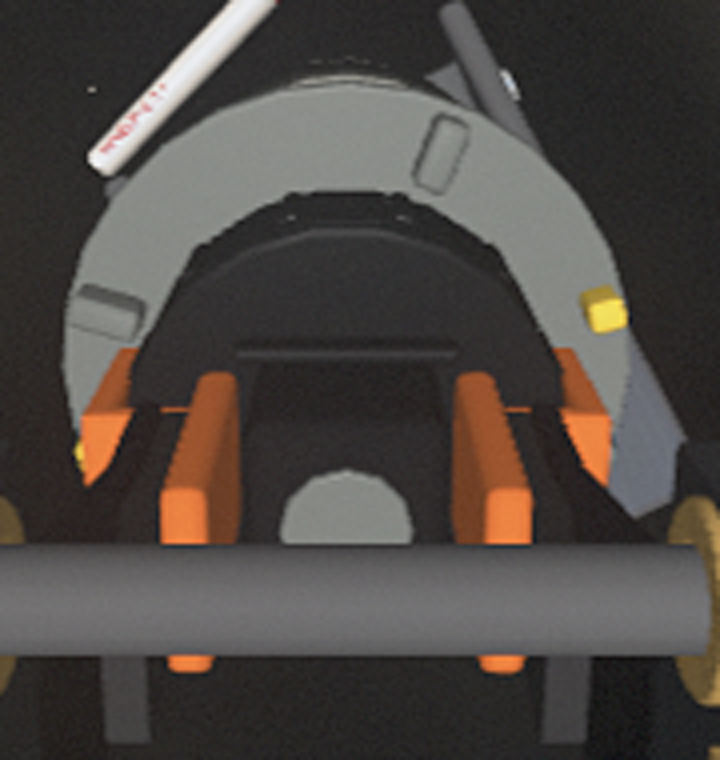

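Both feet have been pulled in past the posts (left post visible at (80,452) in the crop), and the opening is 44 mm, so both tabs are pressed. I'll turn the first part while backing off about 1 mm to relieve the axial force.

Call:
send_rows --steps '[[[0,0,-0.1],[0,0,0],0.4],[[0,0,-0.1],[0,0,-3],0.4],[[0,0,-0.1],[0,0,-6],0.4],[[0,0,-0.1],[0,0,-10],0.4],[[0,0,-0.1],[0,0,-14],0.4],[[0,0,-0.1],[0,0,-18],0.4],[[0,0,-0.1],[0,0,-22],0.4],[[0,0,-0.1],[0,0,-25],0.4]]'

```text
t: 5.78
position: [0.4893, -0.1272, 0.1952]
tcp_rot: [-2.582, 0.019, -1.554]
contact_force: [1.6, -2.7, -1.2]
opening: 0.0435
```

```bash
python3 go.py 0.436 .053; python3 snap.py 5 wrist;python3 -c "
from h import *
crop('wrist5',(170,120,350,310),4,'pics/c5.png')"
```

```text
5.7833 [ 0.4893 -0.1272  0.1952] [-2.582  0.019 -1.554] [ 0.507 -0.263 -0.183  2.277 -0.41   0.631 -0.97 ]
0.053 [ 0.4896 -0.1268  0.1949] [-0.04 -0.01  0.04] [ 0.02 -0.06  0.11]
5.7833 [ 0.48928605 -0.12721025  0.19518874] [-2.5822952   0.01912987 -1.55441193] [ 0.507 -0.263 -0.183  2.277 -0.41   0.631 -0.97 ] [ 1.60473251 -2.71025103 -1.18347129] [-0.62373678  0.68044607 -0.33246172] 0.04345488824650432
```

View pics/c5.png

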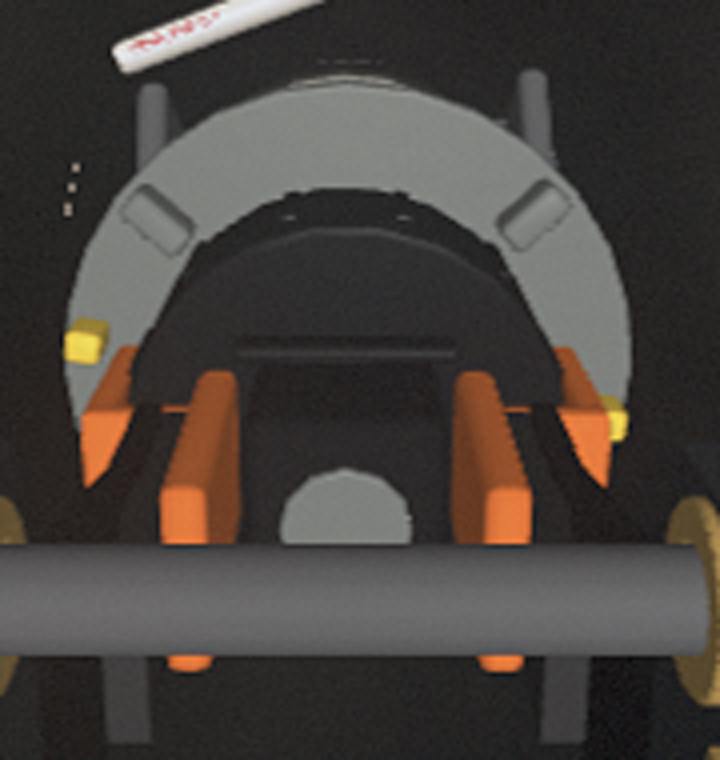

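The cap has turned with the gripper: both yellow posts have been passed and forces are low. I'll continue to about 50°.

Call:
send_rows --steps '[[[0,0,0],[0,0,-4],0.4],[[0,0,0],[0,0,-8],0.4],[[0,0,0],[0,0,-12],0.4],[[0,0,0],[0,0,-16],0.4],[[0,0,0],[0,0,-20],0.4],[[0,0,0],[0,0,-23],0.4],[[0,0,0],[0,0,-25],0.4],[[0,0,0],[0,0,-26],0.4]]'

```text
t: 6.5
position: [0.4894, -0.1271, 0.1954]
tcp_rot: [-2.621, -0.216, -1.167]
contact_force: [1.4, -3.2, -1.7]
opening: 0.0436
```

```bash
python3 go.py 0.89 .053 .083 .118; python3 snap.py 6 wrist;python3 -c "
from h import *
crop('wrist6',(170,120,350,310),4,'pics/c6.png')"
```

```text
6.5 [ 0.4894 -0.1271  0.1954] [-2.621 -0.216 -1.167] [ 0.419 -0.265 -0.108  2.28  -0.37   0.625 -0.556]
0.053 [ 0.4896 -0.1268  0.1949] [-0.04 -0.01  0.05] [ 0.03 -0.05 -0.07]
0.083 [ 0.4737 -0.1276  0.2203] [-0.03 -0.   -2.95] [ 0.03 -0.05 -0.07]
0.118 [ 0.4551 -0.1285  0.25  ] [-0.03 -0.   -6.45] [ 0.03 -0.05 -0.07]
6.5 [ 0.48941661 -0.12714446  0.19537896] [-2.62077104 -0.21566505 -1.16676746] [ 0.419 -0.265 -0.108  2.28  -0.37   0.625 -0.556] [ 1.43142857 -3.22109009 -1.68864495] [-0.83804706  0.4470208  -0.56578689] 0.04357694707365628
```

View pics/c6.png

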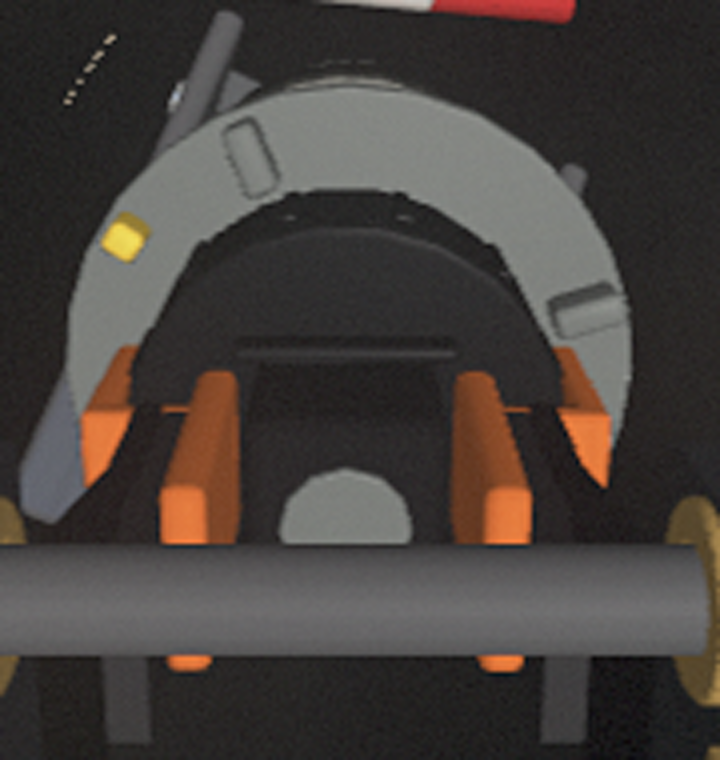

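Turned 0.89 rad, with the foot now close to the grey stop. Drawing straight off.

Call:
send_rows --steps '[[[0,0,-0.4],[0,0,0],0.4],[[0,0,-1],[0,0,0],0.4],[[0,0,-1.6],[0,0,0],0.4],[[0,0,-2.2],[0,0,0],0.4],[[0,0,-2.8],[0,0,0],0.4],[[0,0,-3.4],[0,0,0],0.4],[[0,0,-4],[0,0,0],0.4],[[0,0,-4.4],[0,0,0],0.4]]'

```text
t: 7.22
position: [0.4654, -0.1278, 0.2329]
tcp_rot: [-2.621, -0.214, -1.167]
contact_force: [0.6, -0.2, -2.0]
opening: 0.0435
```

```bash
python3 snap.py 7 wrist scene;python3 -c "
from h import *
crop('scene7',(230,130,350,270),5,'pics/c7.png')"
```

```text
7.2167 [ 0.46540135 -0.12775327  0.23294471] [-2.62126753 -0.21449995 -1.16660463] [ 0.447 -0.357 -0.102  2.261 -0.358  0.741 -0.562] [ 0.64659815 -0.2047248  -1.97125259] [-0.14491528  1.03733383  0.06167025] 0.04346115387487443
```

View pics/c7.png

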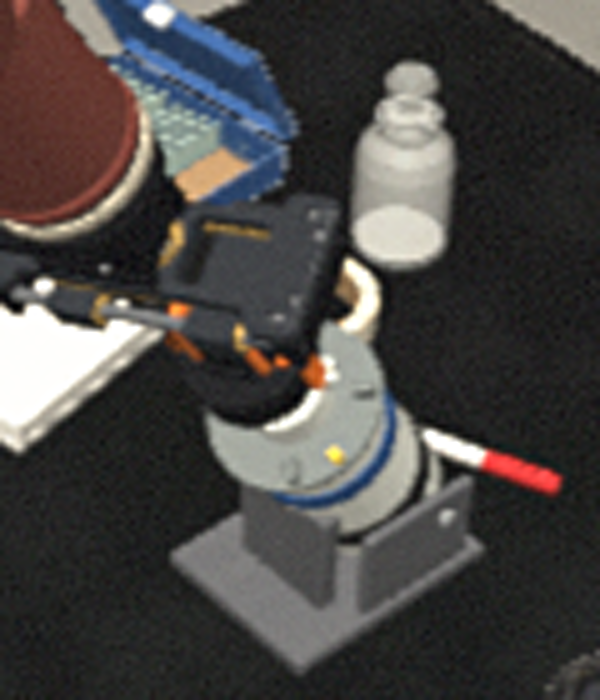

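View pics/wrist7.png

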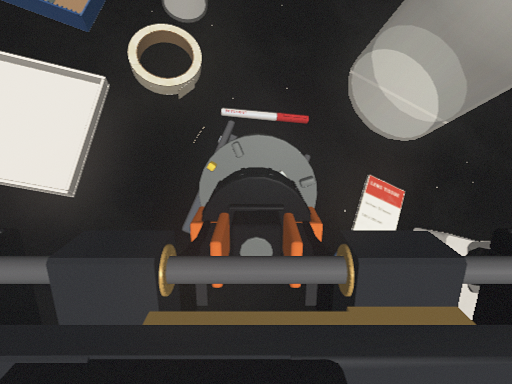

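Run:
```python
from h import *
from bench import bot
o=bot.get_obs();Rc=toolR(o);z=Rc[:,2]
ax=np.cross(z,[0,0,-1]);ang=np.arcsin(np.linalg.norm(ax));Rt=Rot.from_rotvec(ax/np.linalg.norm(ax)*ang).as_matrix()@Rc
print(Rot.from_matrix(Rt).as_euler('xyz'))
for d in ([.02,0,.05],[.03,.04,.08],[.045,.10,.08]):
    print(rel(o,o["position"]+d,Rt))
# tray rim refine
for n in ("top0","top1"):
    c=load(n);P=cloud(c);im=c["image"].astype(int)
    w=(c["z_map"]>0)&(im.min(-1)>150)&(P[...,2]<.04)&(P[...,2]>-.02)
    w=cv2.morphologyEx(w.astype(np.uint8),cv2.MORPH_OPEN,np.ones((5,5)))
    nl,lab,st,ce=cv2.connectedComponentsWithStats(w)
    i=lab[208,200];print(st[i]);pts=np.argwhere(lab==i)[:,::-1].astype(np.float32);r=cv2.minAreaRect(pts);print(r)
    # project centre at z=.022
    for zz in (.004,.022):
        u,v=r[0];ray=c["cam_to_world"][:3,:3]@np.array([(u-c["cx"])/c["fx"],-(v-c["cy"])/c["fy"],-1]);t=c["cam_to_world"][:3,3];k=(zz-t[2])/ray[2];print(t+k*ray)
```

```text
[ 3.14159265  0.         -1.10939327]
(array([ 1.83637846, -3.94320318, -3.17472248]), array([-2.93782684e+01, -1.29119229e+01,  8.38283958e-16]))
(array([-0.73189834, -7.91234242, -5.08519049]), array([-2.93782684e+01, -1.29119229e+01,  8.38283958e-16]))
(array([ -5.5462193 , -11.67744421,  -4.13844756]), array([-2.93782684e+01, -1.29119229e+01,  8.38283958e-16]))
[ 169  178   61   62 2654]
((198.94232177734375, 208.7884521484375), (52.18494415283203, 52.79888916015625), 74.74488067626953)
[0.51682227 0.16449087 0.004     ]
[0.51494687 0.16278927 0.022     ]
[ 169  178   62   62 2715]
((199.0269317626953, 208.76539611816406), (52.18494415283203, 52.974300384521484), 74.74488067626953)
[0.51688921 0.16422646 0.004     ]
[0.51501299 0.16252813 0.022     ]
```

Call:
send_rows --steps '[[[0.6,-1.3,-1.1],[0,0,0],0.4],[[1.2,-2.6,-2.1],[0,0,0],0.4],[[1.8,-3.9,-3.2],[-4.5,-2,0],0.4],[[0.9,-5.3,-3.8],[-9,-4,0],0.4],[[0,-6.6,-4.5],[-14,-6.2,0],0.4],[[-0.7,-7.9,-5.1],[-19,-8.4,0],0.4],[[-2.9,-9.6,-4.7],[-24.5,-10.8,0],0.4],[[-5.2,-11.4,-4.2],[-29.4,-12.9,0],0.4]]'

```text
t: 7.98
position: [0.5108, -0.0327, 0.3138]
tcp_rot: [3.138, -0.0, -1.113]
contact_force: [0.8, 0.8, -2.5]
opening: 0.0434
```

Run:
```python
from h import *
from bench import bot
o=bot.get_obs();print(o["t"],o["position"],o["tcp_rot"],np.round(o["joint_positions"],3),o["contact_force"],o["opening"])
yaw=-1.109
for p,y in (([.516,.163,.2],-1.109),([.516,.163,.2],-.85)):
    print(rel(o,p,Rot.from_euler('xyz',[np.pi,0,y]).as_matrix()))
```

```text
7.9833 [ 0.51077195 -0.0327132   0.31380108] [ 3.13832544e+00 -1.54439397e-04 -1.11293607e+00] [ 0.389  0.045 -0.425  1.647  0.02   1.457 -1.151] [ 0.77037618  0.80255973 -2.48428049] 0.043421923881041595
(array([-17.32614305,  -9.15718634,  11.34757473]), array([ 0.18721451, -0.0084803 , -0.22553463]))
(array([-17.32614305,  -9.15718634,  11.34757473]), array([  0.18728092,   0.01581279, -15.06512826]))
```

Call:
send_rows --steps '[[[-1.5,-0.8,0.7],[0,0,0],0.4],[[-4,-2.1,2],[0,0,0],0.4],[[-7,-3.7,4],[0,0,0],0.4],[[-10,-5.3,6],[0,0,0],0.4],[[-13,-6.9,8],[0,0,0],0.4],[[-15.5,-8.2,10],[0,0,0],0.4],[[-16.8,-8.9,11.5],[0.1,0,0],0.4],[[-17.3,-9.2,12.5],[0.2,0,0],0.4]]'

```text
t: 8.65
position: [0.5137, 0.1669, 0.1854]
tcp_rot: [-3.14, 0.003, -1.105]
contact_force: [0.8, -0.1, -1.5]
opening: 0.0432
```

```bash
python3 snap.py 8 wrist top scene; python3 -c "
from h import *
crop('scene8',(170,120,290,240),5,'pics/c8.png')"
```

```text
8.65 [0.51369966 0.1669484  0.18535907] [-3.14049473e+00  2.86661520e-03 -1.10505556e+00] [ 0.141  0.192 -0.597  1.773  0.112  1.211 -1.592] [ 0.77195505 -0.14274904 -1.54436135] [-0.1192745   0.16941196  0.02133652] 0.04318243343947423
```

View pics/wrist8.png

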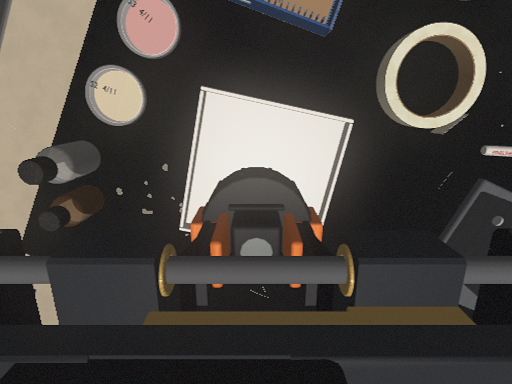

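View pics/c8.png

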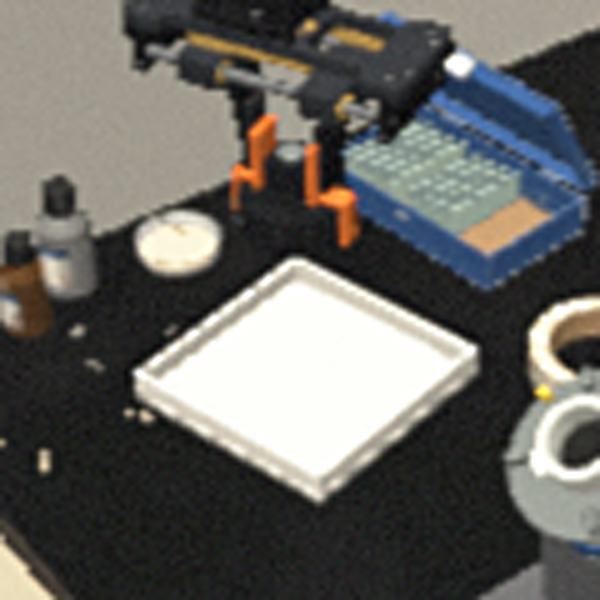

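The cap is held upright over the tray. Lowering it.

Call:
send_rows --steps '[[[0.2,0,1],[0,0,0],0.4],[[0.4,0,3],[0,0,0],0.4],[[0.5,0,5],[0,0,0],0.4],[[0.5,0,7],[0,0,0],0.4],[[0.5,0,9],[0,0,0],0.4],[[0.5,0,10.4],[0,0,0],0.4],[[0.5,0,11.2],[0,0,0],0.4],[[0.5,0,11.5],[0,0,0],0.4]]'

```text
t: 9.47
position: [0.5175, 0.1577, 0.0715]
tcp_rot: [-3.14, 0.0, -1.111]
contact_force: [-0.0, -0.1, -2.0]
opening: 0.0434
```

```bash
python3 snap.py 9 wrist scene; python3 -c "
from h import *
crop('scene9',(170,120,290,240),5,'pics/c9.png')
from bench import bot
o=bot.get_obs()
print(rel(o,[.516,.163,.06],Rot.from_euler('xyz',[np.pi,0,-1.105]).as_matrix()))"
```

```text
9.4667 [0.51748031 0.15767868 0.07148957] [-3.14024029e+00  3.33537489e-04 -1.11132663e+00] [ 0.117  0.315 -0.569  1.889  0.201  0.993 -1.651] [-0.03596942 -0.05289312 -2.00819285] [-0.11066767  0.17998341  0.0413525 ] 0.04341401022678686
(array([-0.47359027, -0.02230696,  1.26544796]), array([-0.15705043,  0.0190623 , -0.30657598]))
```

View pics/c9.png

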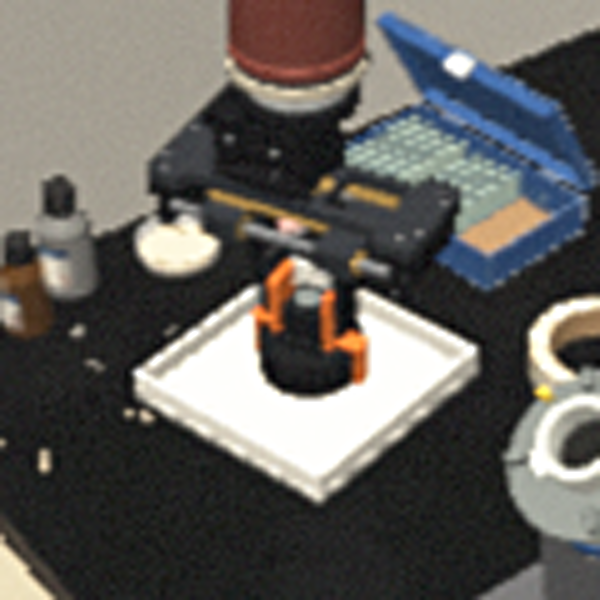

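Call:
send_rows --steps '[[[-0.1,0,0.2],[0,0,0],0.4],[[-0.2,0,0.4],[0,0,0],0.4],[[-0.3,0,0.6],[0,0,0],0.4],[[-0.4,0,0.8],[0,0,0],0.4],[[-0.4,0,1.0],[-0.1,0,0],0.4],[[-0.4,0,1.15],[-0.1,0,0],0.4],[[-0.4,0,1.3],[-0.1,0,0],0.4],[[-0.4,0,1.35],[-0.1,0,0],0.4]]'

```text
t: 10.23
position: [0.5155, 0.1629, 0.0586]
tcp_rot: [-3.141, 0.001, -1.109]
contact_force: [0.7, -0.0, -1.8]
opening: 0.0435
```

```bash
python3 snap.py 10 wrist
```

```text
10.2333 [0.51550688 0.16291464 0.0585854 ] [-3.14130727e+00  6.81789537e-04 -1.10920440e+00] [ 0.104  0.333 -0.568  1.899  0.214  0.97  -1.67 ] [ 0.71293104 -0.03858296 -1.81665716] [-0.02572636  0.15989933  0.01270082] 0.04347961549204928
```

Call:
send_rows --steps '[[[0,0,0.05],[0,0,0],0.4],[[0,0,0.1],[0,0,0],0.4],[[0,0,0.15],[0,0,0],0.4],[[0,0,0.2],[0,0,0],0.4],[[0,0,0.23],[0,0,0],0.4],[[0,0,0.26],[0,0,0],0.4],[[0,0,0.28],[0,0,0],0.4],[[0,0,0.3],[0,0,0],0.4]]'

```text
t: 10.95
position: [0.5159, 0.1631, 0.0573]
tcp_rot: [-3.141, -0.0, -1.109]
contact_force: [-6.0, -3.3, 16.1]
opening: 0.0437
```

```bash
python3 snap.py 11 wrist
```

```text
10.95 [0.515896   0.16306407 0.05725603] [-3.14055096e+00 -1.43898016e-04 -1.10928549e+00] [ 0.103  0.335 -0.567  1.899  0.216  0.967 -1.672] [-5.99828444 -3.34236684 16.14183013] [-6.27783153e-01  1.67893316e+00 -3.22288158e-04] 0.043724387585029986
```

View pics/wrist11.png

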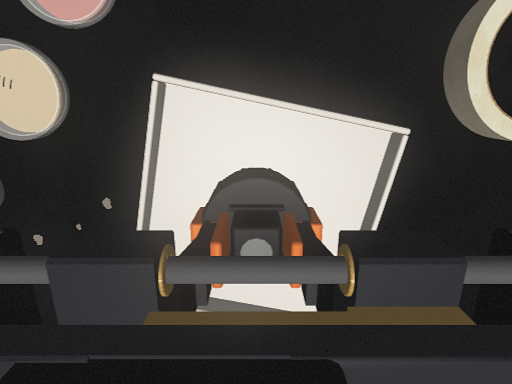

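The cap is in contact with the tray floor (about 18 N), well inside the walls. I'll ease off, then open gradually.

Call:
send_rows --steps '[[[0,0,-0.05],[0,0,0],0.4],[[0,0,-0.1],[0,0,0],0.45],[[0,0,-0.1],[0,0,0],0.52],[[0,0,-0.1],[0,0,0],0.57],[[0,0,-0.1],[0,0,0],0.62],[[0,0,-0.1],[0,0,0],0.67],[[0,0,-0.1],[0,0,0],0.73],[[0,0,-0.1],[0,0,0],0.8]]' --squeeze 15

```text
t: 11.67
position: [0.5156, 0.163, 0.0568]
tcp_rot: [-3.141, 0.001, -1.109]
contact_force: [0.1, 0.4, -0.2]
opening: 0.0637
```

```bash
python3 snap.py 12 wrist
```

```text
11.6667 [0.5155908  0.16295643 0.05682915] [-3.14106625e+00  6.26423472e-04 -1.10919302e+00] [ 0.103  0.335 -0.567  1.9    0.216  0.966 -1.671] [ 0.06526914  0.43312201 -0.21356482] [-0.05778651  0.1247879  -0.00853811] 0.06369024029773425
```

View pics/wrist12.png

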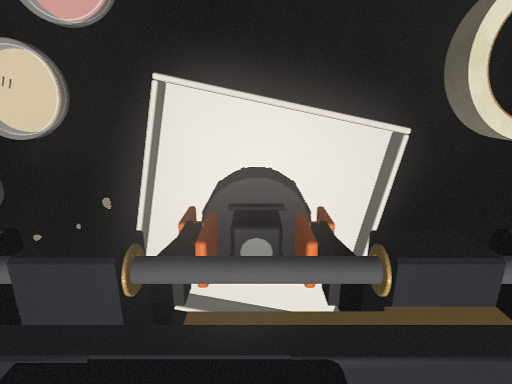

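Released, with the tabs out. Opening fully, then retreating straight up.

Call:
send_rows --steps '[[[0,0,0],[0,0,0],1],[[0,0,0],[0,0,0],1],[[0,0,0],[0,0,0],1],[[0,0,0],[0,0,0],1],[[0,0,-0.5],[0,0,0],1],[[0,0,-1.5],[0,0,0],1],[[0,0,-3],[0,0,0],1],[[0,0,-4.5],[0,0,0],1]]'

```text
t: 12.38
position: [0.5155, 0.163, 0.103]
tcp_rot: [-3.141, 0.001, -1.109]
contact_force: [0.1, -0.4, 0.1]
opening: 0.0868
```

Call:
send_rows --steps '[[[0,0,-2],[0,0,0],1],[[0,0,-5],[0,0,0],1],[[0,0,-8],[0,0,0],1],[[0,0,-11],[0,0,0],1],[[0,0,-13],[0,0,0],1],[[0,0,-14],[0,0,0],1],[[0,0,-14],[0,0,0],1],[[0,0,-14],[0,0,0],1]]'

```text
t: 13.05
position: [0.5154, 0.1627, 0.2416]
tcp_rot: [-3.141, 0.0, -1.109]
contact_force: [-0.1, 0.0, -0.6]
opening: 0.0874
```

```bash
python3 snap.py 13 wrist scene
python3 - <<'E'
from h import *
crop('scene13',(150,110,370,270),3.6,'pics/c13.png')
c=load("wrist13");P=cloud(c);im=c["image"].astype(int);ok=c["z_map"]>0
m=ok&(im[...,0]>100)&(im[...,1]<.65*im[...,0])&(im[...,2]<.35*im[...,0])&(abs(P[...,0]-.516)<.08)&(abs(P[...,1]-.163)<.08)
q=P[m];print(len(q),q.min(0),q.max(0),(q.min(0)+q.max(0))/2)
d=ok&(im.max(-1)<80)&(abs(P[...,2]-.032)<.006)&(np.hypot(P[...,0]-.516,P[...,1]-.163)<.035)
q=P[d];A=np.c_[q[:,:2],np.ones(len(q))];k=np.linalg.lstsq(A,q[:,2],rcond=None)[0];print(len(q),np.median(q[:,2]),k)
E
```

```text
13.05 [0.51542194 0.16273953 0.24162567] [-3.14085973e+00  3.69277232e-04 -1.10923473e+00] [ 0.155  0.152 -0.597  1.696  0.087  1.32  -1.568] [-0.1483562   0.0207865  -0.61051818] [-0.0876683   0.14563049 -0.01014173] 0.08742403134706131
22 [0.4900006  0.12010198 0.03894882] [0.5316553  0.20322644 0.07930057] [0.51082795 0.16166421 0.05912469]
56 0.03248395537228804 [-0.28984135 -0.05511255  0.19822573]
```

View pics/wrist13.png

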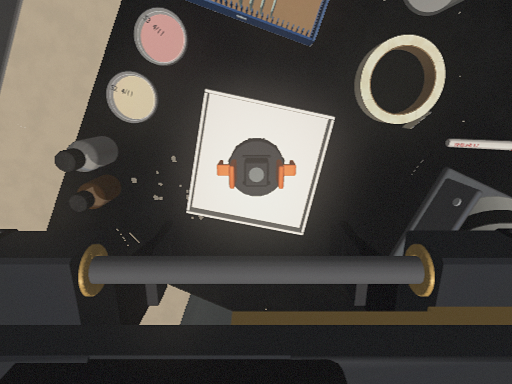

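View pics/c13.png

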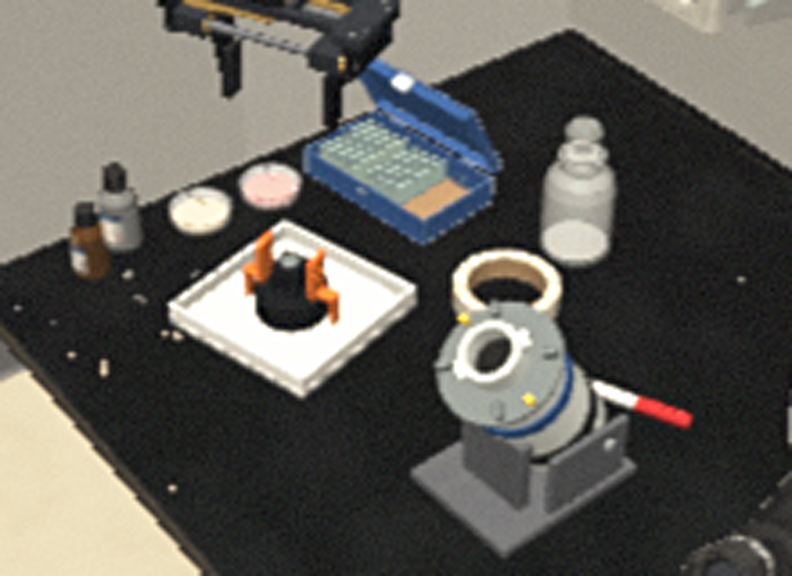

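Run:
```python
from h import *
c=load("wrist13");P=cloud(c);im=c["image"].astype(int);ok=c["z_map"]>0
r=np.hypot(P[...,0]-.516,P[...,1]-.163)
print("px z around cap", [(u,v,np.round(P[v,u]*1000,0).tolist()) for u,v in ((256,174),(256,145),(240,150),(272,150),(242,186),(272,186),(232,175),(281,175),(222,170),(290,170))])
print("tray floor", np.round(np.median(P[100:130,215:300,2][...]),4))
q=np.array([P[v,u] for v in range(140,156) for u in range(236,277)]+[P[v,u] for v in range(184,192) for u in range(240,272)])
q=q[(q[:,2]>.02)&(q[:,2]<.045)]
from scipy.optimize import least_squares
s=least_squares(lambda k:k[0]*(q[:,0]-.516)+k[1]*(q[:,1]-.163)+k[2]-q[:,2],[0,0,.032],loss="cauchy",f_scale=.001).x
print(len(q),s)
```

```text
px z around cap [(256, 174, [515.0, 164.0, 64.0]), (256, 145, [541.0, 177.0, 33.0]), (240, 150, [527.0, 191.0, 35.0]), (272, 150, [544.0, 157.0, 34.0]), (242, 186, [488.0, 170.0, 34.0]), (272, 186, [504.0, 136.0, 34.0]), (232, 175, [505.0, 188.0, 77.0]), (281, 175, [529.0, 141.0, 78.0]), (222, 170, [497.0, 200.0, 41.0]), (290, 170, [533.0, 127.0, 40.0])]
tray floor 0.0037
759 [-0.00181286 -0.00241047  0.03377974]
```

```bash
python3 -c "
from bench import bot
print(bot.close_job())"
```

```text
the job is handed in; nothing more can be done
None
```

The cap is off the canister and standing upright in the tray. I handed the job in at about 13 s of the 45 s allowed; it reports no verdict.

**What I did**
- I squeezed both tabs at 40 N, which closed the fingers to 44 mm. The wrist view showed both feet clear of the yellow posts.
- I turned the cap about 0.89 rad anticlockwise while it was still seated. I then drew it 44 mm straight along the slanted axis before lifting it clear.
- I lowered the cap until it touched the tray floor (about 18 N), eased off and opened the fingers slowly. The gripper then went straight up about 18 cm.

**Last checks**
- **Cap in the tray:** it stands at about (0.515, 0.164), within a few millimetres of my estimate of the tray's centre.
- **Upright:** the top plate is level to about 0.003 rad. It sits at a height of 33 to 34 mm against an expected 32 mm, which is within depth noise.
- **Tabs:** they look sprung out in the pictures, but I did not measure their travel.
- **Everything else:** the wrist force was near zero and the gripper was clear of everything. No bystander in the last pictures looked moved. The blower and the lens tissue were not in those last pictures, but the arm did not touch them.

**What disagreed**
- At the pre-grasp pose, joint 2 read -0.381 against its limit of -0.38, and the arm stopped about 7 mm short of the pose I asked for. I moved away from that limit straight away.
- My first tilt estimate of the placed cap gave about 0.29 rad, from only 56 badly filtered points. I replaced it with a fit to 759 points, which gives the 0.003 rad above.

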